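# Close up the vial rack row

### The arm

A 6-joint arm with a two-finger parallel gripper is mounted at the origin on a cart in front of the work surface, level with it; the furniture and walls round the work are solid. World frame = base frame: x ahead of the robot, y to its left, z up, the work surface at z = 0. Lengths are in m, angles in degrees, forces in N, time in s.
With the tool pointing down it reaches from about 0.35 to 0.875 m from the base axis. Payload 4.2 kg.
Tool frame: the origin (TCP) lies on the centre line of the jaws, within the pads' length; the fingertips stand 8 mm ahead of it and the grasp point (between the pads) lies 11 mm behind it; z points along the fingers, y is the line along which they close (so a half turn about z gives the same grasp; the last joint's range is limited). The gripper opens to 85 mm and grips with 20 to 120 N. Pads are 22 mm wide; open, the fingers measure 114 mm over their backs; the gripper's body (76 mm by 85 mm) begins 54 mm behind the grasp point. The pads swing forward as they close: fully open they stand 13 mm farther back than shut.
Start: joints at [14.817, 22.042, 0.453, 0, -68.411, -14.817], TCP at [0.625, 0, 0.208] pointing down, gripper open.
Joint ranges: [-179.83, 179.83], [-69.29, 118.12], [-61.27, 80.66], [-181.25, 117.63], [-171.15, -9.14], [-177.46, 177.46]. Speed limits (degrees/s): [159.86, 159.86, 180, 180, 180, 180].

### API

Orientations are given as a 3x3 rotation matrix whose columns are the frame's x, y, z axes.
In Python, from rig import manip gives the robot as it stands.
- The arm moves only by the tool pendant, called after "Request:" as a command line: name --argument value ..., lists and objects as JSON in quotes. Schema: {"type":"object","properties":{"moves":{"type":"array","items":{"type":"number"},"minItems":7,"maxItems":84},"force":{"type":"number"},"only":{"type":"string"},"quiet":{"type":"boolean"},"lines":{"type":"string"}},"required":["moves"],"additionalProperties":false}. moves is one flat list of numbers that holds 1 to 12 rows one after another, with no inner brackets; each row has 7 numbers: the finger opening in m, then dx, dy, dz in m, then a rotation vector rx, ry, rz in degrees; each row is the pose to reach, as a shift and turn from the pose commanded when the call began, along the tool's axes at that moment; what a row does not reach only later rows make up. A row lasts 1/10 s, in which the tool goes at most 0.05 m and 8.59 degrees, less where a joint would pass 70% of its speed; a pose out of reach is approached as far as the arm can. The fingers move at their own pace and stop on an object; force is the grip in N (left out, the last holds). Time passes only in rows, so rows that do not move let the fingers close. The tool returns the time, the measured TCP pose, the force, the opening and the grip force at its end. only (a regular expression) keeps the lines of the reply that match it, lines (a string "A,B") keeps lines A to B, and quiet returns only ok. Input that does not fit is refused with a message, and nothing moves.
- manip.observe(): the state, without advancing time (a new reading comes with each control period).
- manip.get_image(name): name is "scene" or "side" or "wrist"; returns a dict with "img" (420x560x3 uint8, red, green, blue), "z_map" (420x560 float32, m along the optical axis (not along the pixel's ray), 0 where there is no reading), "intrinsics" (3x3 intrinsics, pixels), "eye" and "rotation" of the camera in the world. Camera axes: x right, y up, looking along -z (the intrinsics and any distortion apply to the point x, -y, -z); pixel columns grow to the right and rows downward; lengths in m; the calibration is good to about 2 mm. A picture is of the moment at which its call begins.
- manip.close_job(): hands the job in; it is judged then, once.
The state is a dict: "time_s": time; "joints": joint angles; "joint_velocities": joint speeds; "joint_torque": joint torques, N m; "ee_pos": TCP position; "orientation": TCP orientation; "contact_force": force on the tool from outside, world axes, zero at the start; "wrist_torque": the same for the moment, N m; "finger_gap": finger opening in m; "gripper_force": force on a finger pad.
Only numpy, scipy, OpenCV 4.12 (cv2) and the standard library are available. Lean on these libraries where they do the work, as an engineer would, in place of code of your own. Each camera call takes 0.05 s, during which the arm holds its last target. There are 200 camera calls.

### The job

The row of vial rack blocks against the metal end bracket lacks its last block. Take the loose block of the same height and with the same six large holes, and butt it flush against the free end of the row, standing flat on the worktop and in line with the row, so that the row runs on without a gap; then let go. Leave the lower block with the many small holes where it is.

Things in the scene. Friction and masses are not known exactly. Their poses are not given: they have to be found in the camera images.
- rack_row: Fixed row: two grey plastic vial rack blocks end to end, together 50 mm wide (x), 180 mm long (y), 45 mm high, each with six 17 mm holes (2 by 3). An aluminium end bracket (56 mm wide, 52 mm high) closes the +y end; the -y end is free. Capped vials, up to 64 mm above the worktop, stand in the block at the bracket. Origin: underside, middle of the 180 mm; z up.
- row_end (a point): Centre of the lower edge of the free end face of the row, at worktop height, 90 mm along -y from the row's origin. Axes as rack_row: -y points straight out of the free end face, along the row; x across it.
- tall_block: Loose grey plastic block like those of the row: 50 mm wide (x), 90 mm long (y), 45 mm high, six 17 mm holes (2 by 3) in the top, 0.13 to 0.25 kg. It stands apart from the row, holes up. Origin: centre of its underside; z up. Symmetric: either 50 mm end may meet the row. Its y axis starts within 30 degrees of the row's y axis.
- low_block: Loose grey plastic block that does not belong to the row: 50 mm wide (x), 90 mm long (y) but only 24 mm high, with 15 small holes (3 by 5, 9 mm). Origin: centre of its underside. It stands near the tall block, on either side of it; leave it where it is.

How it is judged:
By the outcome, as a careful person would: the job done as asked, in the order asked, and still so for the second after the job is handed in, with the robot touching nothing.
It also fails if it takes over 40 s, if anything falls off the work surface, if the arm or the gripper's body presses on something with over 40 N, if the wrist force passes 120 N, or if a joint passes its speed limit or range.

## Working session

There is one attempt and no reset: what is moved stays moved. The work goes in short steps, Python scripts to look and compute and a tool call to move; the robot and the scene stay as the last step left them, time stands still between calls to the robot, and variables do not carry over. Pictures are saved under pics/ and viewed, at most 10 in all, crops included, and the job is handed in when it is done.

```bash
mkdir -p pics
```

Create h.py:
```python
import numpy as np, cv2
from rig import manip
def shot(n,f):
    d=manip.get_image(n); cv2.imwrite('pics/'+f+'.png',d['img'][:,:,::-1]); np.savez('pics/'+f,**d); return d
def pts(d):
    K=d['intrinsics']; z=d['z_map']; v,u=np.mgrid[:z.shape[0],:z.shape[1]]
    c=np.stack([(u-K[0,2])/K[0,0]*z,-(v-K[1,2])/K[1,1]*z,-z],-1)
    return c@np.array(d['rotation']).T+np.array(d['eye'])
```

Run:
```python
from h import *
a=shot('scene','s0');w=shot('wrist','w0');b=shot('side','d0')
for d in(a,w,b): print(d.keys(),d['eye'],np.round(d['rotation'],3).tolist(),d['intrinsics'].tolist())
i=np.vstack([np.hstack([a['img'],w['img']])])[:,:,::-1]
cv2.imwrite('pics/c0.png',cv2.resize(i,(800,300)))
print(manip.observe())
```

```text
dict_keys(['img', 'z_map', 'intrinsics', 'eye', 'rotation']) [ 0.14650261 -0.47380358  0.81741038] [[0.735, 0.534, -0.418], [-0.677, 0.592, -0.436], [0.015, 0.604, 0.797]] [[465.7784890866829, 0.0, 282.605718689952], [0.0, 465.7784890866829, 210.48741316954957], [0.0, 0.0, 1.0]]
dict_keys(['img', 'z_map', 'intrinsics', 'eye', 'rotation']) [ 0.62471999 -0.07438931  0.3730497 ] [[-1.0, -0.001, 0.002], [0.0, -0.957, -0.291], [0.002, -0.291, 0.957]] [[340.7685023508079, 0.0, 274.643240514282], [0.0, 340.7685023508079, 210.94492585680598], [0.0, 0.0, 1.0]]
dict_keys(['img', 'z_map', 'intrinsics', 'eye', 'rotation']) [ 0.22331609 -0.86029452  0.39323347] [[0.92, 0.152, -0.361], [-0.391, 0.335, -0.857], [-0.009, 0.93, 0.368]] [[475.2905340815479, 0.0, 282.4720841050573], [0.0, 475.2905340815479, 210.35236867710833], [0.0, 0.0, 1.0]]
{'time_s': 0.15, 'joints': array([ 1.48165792e+01,  2.20826706e+01,  3.95733254e-01, -2.08708057e-02,
       -6.84128624e+01, -1.48145484e+01]), 'joint_velocities': array([-0.04285362, -0.08007489,  0.18463889,  0.0607712 ,  0.0660407 ,
       -0.06874086]), 'joint_torque': array([-6.03353892e-04, -3.92678475e+01,  1.88581592e+01,  4.18858320e+00,
       -3.39302780e-03,  5.70479813e-06]), 'ee_pos': array([6.24495735e-01, 8.65050627e-06, 2.06736869e-01]), 'orientation': array([[-9.87645820e-05, -9.99998428e-01, -1.77051109e-03],
       [-9.99999988e-01,  9.89736091e-05, -1.17973073e-04],
       [ 1.18148121e-04,  1.77049941e-03, -9.99998426e-01]]), 'contact_force': array([-0.78779603, -0.07887336,  0.46180136]), 'wrist_torque': array([-0.01271182, -0.01688841, -0.00761767]), 'gripper_force': 0.0, 'finger_gap': 0.08553665884649841}
```

View pics/s0.png

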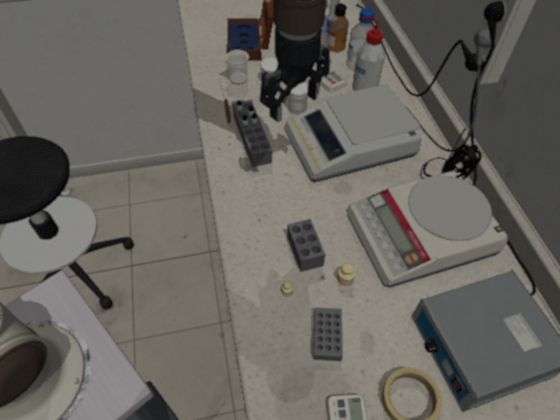

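View pics/w0.png

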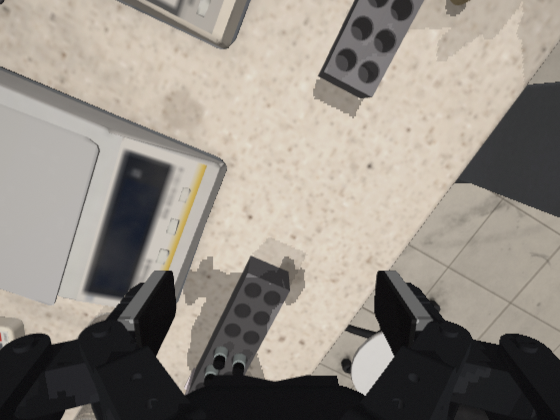

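The scene view shows the row's free end at about (262,160), the tall block at (306,244) and the low block at (328,333). In the wrist view the row's free end is at about (270,270) and the tall block at (370,50). Next I'll measure the top faces from the depth maps.

Add to h.py:
```python
def tops(d,lo,hi,zt,boxes):
    P=pts(d); K=d['intrinsics']
    m=((P[...,2]>lo)&(P[...,2]<hi)&(d['z_map']>0)).astype(np.uint8)
    m=cv2.morphologyEx(m,cv2.MORPH_OPEN,np.ones((3,3)))
    n,l,s,c=cv2.connectedComponentsWithStats(m)
    for i in range(1,n):
        if s[i,4]<250: continue
        q=P[l==i]; z=np.median(q[:,2])
        r=cv2.minAreaRect((q[:,:2]*1000).astype(np.float32))
        b=cv2.boxPoints(r)
        if min(r[1])<90 and max(r[1])<260: print(c[i].round(),s[i,4],'z',z.round(4),'rect',np.round(r[0],1),np.round(r[1],1),round(r[2],2),b.round(1).tolist())
```

Run:
```python
from h import *
for f in('s0','d0','w0'):
    d=np.load('pics/'+f+'.npz'); print(f)
    tops(d,.036,.053,0,0); print(' low'); tops(d,.016,.032,0,0)
```

```text
s0
[251. 129.] 925 z 0.0453 rect [668.9 187.9] [187.8  54.6] 65.76 [[605.4000244140625, 113.5], [655.2000122070312, 91.0], [732.4000244140625, 262.29998779296875], [682.5999755859375, 284.70001220703125]]
[305. 240.] 828 z 0.0448 rect [ 537.3 -134.1] [91.6 51. ] 64.37 [[494.5, -164.39999389648438], [540.5, -186.39999389648438], [580.0999755859375, -103.80000305175781], [534.2000122070312, -81.80000305175781]]
[433. 345.] 384 z 0.0462 rect [ 544.9 -429.8] [130.7  19. ] 65.37 [[509.0, -485.20001220703125], [526.2999877929688, -493.1000061035156], [580.7000122070312, -374.3999938964844], [563.5, -366.5]]
[ 36. 387.] 600 z 0.0439 rect [ 20.1 -35.3] [121.8  45.2] 28.83 [[-44.20000076293945, -44.900001525878906], [-22.399999618530273, -84.5], [84.30000305175781, -25.799999237060547], [62.5, 13.800000190734863]]
 low
[243.  35.] 776 z 0.0234 rect [919.3 520.7] [152.   87.8] 50.41 [[837.0999755859375, 490.1000061035156], [904.7000122070312, 434.1000061035156], [1001.5999755859375, 551.2999877929688], [933.9000244140625, 607.2000122070312]]
[370. 252.] 511 z 0.024 rect [ 627.1 -220.2] [198.  
[... 4112 characters left out ...]
161.6999969482422], [651.0, -171.10000610351562], [684.0, -131.3000030517578], [672.5999755859375, -121.9000015258789]]
[ 75. 100.] 848 z 0.0225 rect [819.6 -81.6] [  3.6 152.2] 67.1 [[748.7999877929688, -53.70000076293945], [889.0, -112.9000015258789], [890.4000244140625, -109.5999984741211], [750.2000122070312, -50.29999923706055]]
[194. 203.] 1326 z 0.0238 rect [708.8  43.7] [ 75.2 198. ] 3.07 [[665.9000244140625, 140.5], [676.5, -57.20000076293945], [751.5999755859375, -53.099998474121094], [741.0, 144.5]]
[268. 272.] 264 z 0.0243 rect [630.8 104. ] [ 3.6 49.6] 68.13 [[607.2000122070312, 111.5999984741211], [653.2000122070312, 93.0999984741211], [654.5, 96.5], [608.5, 114.9000015258789]]
```

View pics/d0.png

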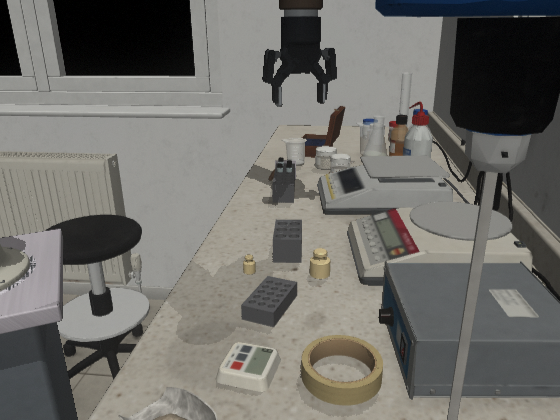

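The side view agrees: tall block at about (288,235), low block at (270,300), brass weights at (320,262) and (249,265). Before moving I'll check clearance for the fingers near the weights and at the target.

Run:
```python
from h import *
th=np.radians(64.4);u=np.array([np.cos(th),np.sin(th)]);x=np.array([u[1],-u[0]])
for name,c in(('tall',(.5378,-.1345)),('target',np.array((.630,.1033))-.045*u)):
  print(name,c)
  for f in('s0','w0','d0'):
    d=np.load('pics/'+f+'.npz');P=pts(d)[d['z_map']>0];P=P[(P[:,2]>.008)&(P[:,2]<.15)]
    r=P[:,:2]-c;a=r@x;b=r@u
    for lo,hi in((-.09,-.028),(.028,.09)):
      m=(a>lo)&(a<hi)&(abs(b)<.07)
      if m.sum()>5: print(f,lo,m.sum(),'x',np.percentile(a[m],[2,98]).round(3),'y',np.percentile(b[m],[2,98]).round(3),'z',P[m,2].max().round(3))
```

```text
tall (0.5378, -0.1345)
w0 -0.09 20 x [-0.066 -0.06 ] y [-0.07  -0.069] z 0.016
target [0.61055614 0.06271754]
s0 0.028 147 x [0.085 0.09 ] y [-0.038  0.069] z 0.037
w0 0.028 240 x [0.085 0.09 ] y [-0.021  0.069] z 0.03
d0 0.028 33 x [0.086 0.09 ] y [-0.019  0.065] z 0.029
```

Request:
pendant --moves '[0.085,0.045,0.03,0,0,0,8.5,0.085,0.09,0.06,0,0,0,17,0.085,0.134,0.087,0,0,0,25.6,0.085,0.134,0.087,0.04,0,0,25.6,0.085,0.134,0.087,0.04,0,0,25.6]'

```text
time_s: 0.65
ee_pos: [0.5331, -0.135, 0.1633]
orientation: [[-0.436, -0.9, -0.01], [-0.9, 0.436, 0.002], [0.003, 0.01, -1.0]]
contact_force: [-0.8, 0.6, -0.3]
finger_gap: 0.0846
gripper_force: 0.0
```

Run:
```python
from h import *
d=shot('wrist','w1'); tops(d,.036,.053,0,0);o=manip.observe();print(o['ee_pos'],o['orientation'].round(4).tolist())
```

```text
[ 88. 150.] 14592 z 0.046 rect [ 658.4 -228.3] [193.4  53.1] 66.98 [[596.2000122070312, -306.8999938964844], [645.0, -327.70001220703125], [720.7000122070312, -149.6999969482422], [671.7999877929688, -129.0]]
[197.  97.] 703 z 0.0439 rect [ 552.3 -235.3] [22.1 22.8] 63.8 [[537.2000122070312, -240.1999969482422], [557.5999755859375, -250.1999969482422], [567.4000244140625, -230.39999389648438], [546.9000244140625, -220.39999389648438]]
[268. 198.] 4257 z 0.0449 rect [ 538.3 -135. ] [90.5 50.2] 64.38 [[496.1000061035156, -165.0], [541.4000244140625, -186.6999969482422], [580.5, -105.0], [535.2999877929688, -83.30000305175781]]
[179. 371.] 843 z 0.0412 rect [697.6  -8.4] [27.7 55.4] 3.68 [[682.0, 18.299999237060547], [685.5, -36.900001525878906], [713.2000122070312, -35.099998474121094], [709.5999755859375, 20.100000381469727]]
[ 0.5358425  -0.13453582  0.1657461 ] [[-0.4334, -0.9012, -0.0058], [-0.9012, 0.4335, 0.0001], [0.0024, 0.0053, -1.0]]
```

View pics/w1.png

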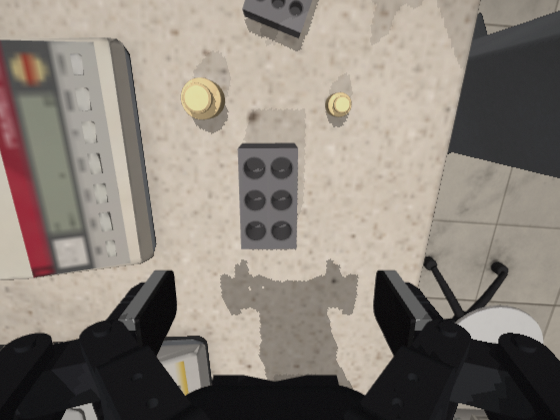

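Block top is at (245–297, 145–250), centred between the fingers, and its outline reads 90.5 × 50.2 mm, z 0.045. Descending and gripping.

Request:
pendant --moves '[0.085,0,0,0.04,0,0,0,0.085,0,0,0.08,0,0,0,0.085,0,0,0.12,0,0,0,0.085,0,0,0.149,0,0,0,0.085,0,0,0.149,0,0,0,0.03,0,0,0.149,0,0,0,0.03,0,0,0.149,0,0,0,0.03,0,0,0.149,0,0,0,0.03,0,0,0.149,0,0,0]' --force 45

```text
time_s: 1.6
ee_pos: [0.5387, -0.1338, 0.0209]
orientation: [[-0.432, -0.902, 0.002], [-0.902, 0.432, -0.0], [-0.001, -0.002, -1.0]]
contact_force: [-3.1, 2.6, 6.7]
finger_gap: 0.0306
gripper_force: 3.6
```

```bash
python3 -c "
from rig import manip;print(manip.observe())"
```

```text
{'time_s': 1.6, 'joints': array([ 2.78609969e+00,  2.71146182e+01, -2.24759478e+01,  2.06734394e-02,
       -4.02991030e+01, -2.83729399e+01]), 'joint_velocities': array([ 0.08734808, -0.39341797, -0.15505777, -0.18914359, -0.69020823,
       -0.0499146 ]), 'joint_torque': array([-9.13190134e-01, -3.28221166e+01,  1.24387255e+01,  2.85415828e+00,
        1.07264891e+00,  1.63232797e-02]), 'ee_pos': array([ 0.53870108, -0.13384832,  0.02088168]), 'orientation': array([[-4.31629902e-01, -9.02048715e-01,  1.93473867e-03],
       [-9.02050511e-01,  4.31630462e-01, -1.39492276e-04],
       [-7.09263318e-04, -1.80544104e-03, -9.99998119e-01]]), 'contact_force': array([-3.07316466,  2.61891327,  6.67707341]), 'wrist_torque': array([ 0.81421689,  0.93776086, -0.01608511]), 'gripper_force': 3.552226450983653, 'finger_gap': 0.030572536543158477}
```

The gap is 31 mm on a 50 mm block, so something is wrong. Looking.

Run:
```python
from h import *
d=shot('wrist','w2');e=shot('side','d2');tops(d,.03,.06,0,0);s=shot('scene','s2')
c=np.hstack([d['img'],cv2.resize(e['img'][140:320,180:420],(560,420))])
cv2.imwrite('pics/c2.png',cv2.resize(c,(800,300))[:,:,::-1])
```

```text
[135.  77.] 3011 z 0.0439 rect [ 552.2 -235.1] [22.9 23. ] 40.61 [[536.0, -233.89999389648438], [551.0, -251.3000030517578], [568.4000244140625, -236.39999389648438], [553.5, -219.0]]
[ 21. 281.] 8939 z 0.037 rect [ 646.2 -188.2] [137.4  25.7] 54.89 [[596.2000122070312, -237.0], [617.2000122070312, -251.6999969482422], [696.2000122070312, -139.39999389648438], [675.2000122070312, -124.5999984741211]]
[274. 255.] 14491 z 0.0449 rect [ 540.  -135.5] [91.4 53.8] 63.89 [[495.79998779296875, -164.6999969482422], [544.0999755859375, -188.3000030517578], [584.2999877929688, -106.30000305175781], [536.0, -82.5999984741211]]
```

View pics/c2.png

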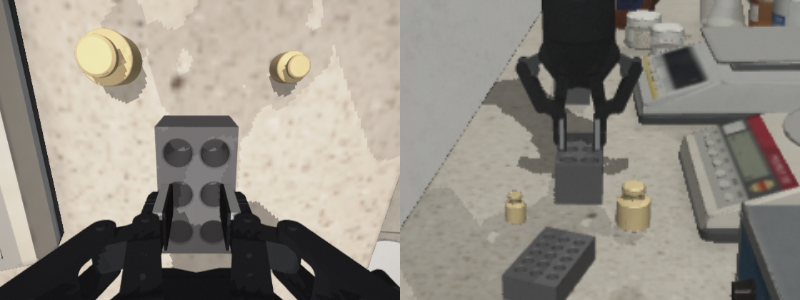

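Run:
```python
from h import *
d=np.load('pics/w2.npz');c=d['img'][140:400,150:410]
cv2.imwrite('pics/c3.png',cv2.resize(c,(600,600),interpolation=cv2.INTER_CUBIC)[:,:,::-1])
P=pts(d)
for v in (300,320,340): print([(u,*np.round(P[v,u]*1000).astype(int)) for u in range(200,350,10)])
```

```text
[(200, np.int64(555), np.int64(-157), np.int64(89)), (210, np.int64(552), np.int64(-156), np.int64(89)), (220, np.int64(552), np.int64(-151), np.int64(82)), (230, np.int64(548), np.int64(-149), np.int64(83)), (240, np.int64(556), np.int64(-134), np.int64(54)), (250, np.int64(555), np.int64(-127), np.int64(46)), (260, np.int64(551), np.int64(-125), np.int64(45)), (270, np.int64(547), np.int64(-122), np.int64(44)), (280, np.int64(542), np.int64(-120), np.int64(44)), (290, np.int64(538), np.int64(-119), np.int64(46)), (300, np.int64(533), np.int64(-117), np.int64(46)), (310, np.int64(527), np.int64(-123), np.int64(59)), (320, np.int64(520), np.int64(-137), np.int64(83)), (330, np.int64(517), np.int64(-136), np.int64(86)), (340, np.int64(513), np.int64(-137), np.int64(88))]
[(200, np.int64(554), np.int64(-155), np.int64(97)), (210, np.int64(551), np.int64(-153), np.int64(98)), (220, np.int64(549), np.int64(-151), np.int64(96)), (230, np.int64(552), np.int64(-142), np.int64(83)), (240, np.int64(569), np.int64(-112), np.int64(32)), (250, np.int64(566), np.int64(-107), np.int64(29)), (260, 
[... 543 characters left out ...]
-157), np.int64(114)), (220, np.int64(544), np.int64(-155), np.int64(113)), (230, np.int64(556), np.int64(-135), np.int64(83)), (240, np.int64(569), np.int64(-109), np.int64(45)), (250, np.int64(566), np.int64(-106), np.int64(44)), (260, np.int64(561), np.int64(-105), np.int64(45)), (270, np.int64(556), np.int64(-103), np.int64(45)), (280, np.int64(551), np.int64(-101), np.int64(46)), (290, np.int64(547), np.int64(-98), np.int64(45)), (300, np.int64(506), np.int64(-201), np.int64(187)), (310, np.int64(538), np.int64(-94), np.int64(45)), (320, np.int64(527), np.int64(-121), np.int64(83)), (330, np.int64(518), np.int64(-144), np.int64(114)), (340, np.int64(516), np.int64(-142), np.int64(113))]
```

View pics/c3.png

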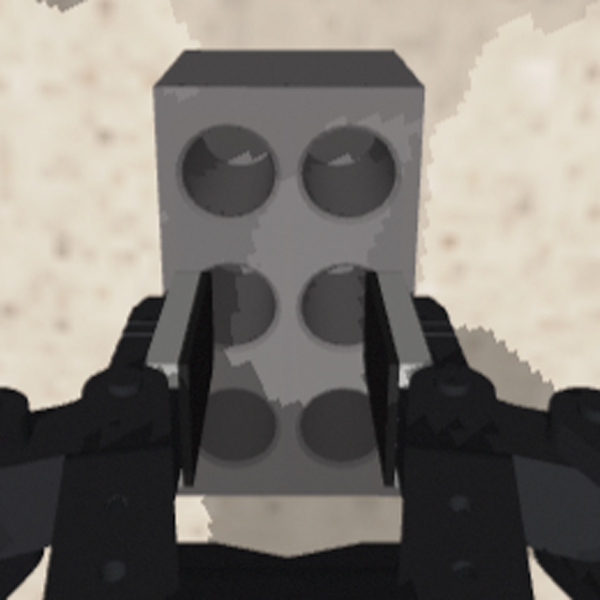

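Run:
```python
from h import *
o=manip.observe(); print(o['time_s'],o['ee_pos'],o['finger_gap'],o['gripper_force'],o['contact_force'])
for f,ee in(('w1',np.array([.5358,-.1345,.1657])),('w2',o['ee_pos'])):
    d=np.load('pics/'+f+'.npz');P=pts(d);print(f,d['eye']-ee)
    if f=='w1': q=P[265:420,120:180].reshape(-1,3);q=q[q[:,2]>.08]
    else: q=P[250:360,210:345].reshape(-1,3);q=q[q[:,2]>.0475]
    print('lowest finger z - TCP z',np.sort(q[:,2])[:400:50]-ee[2])
```

```text
1.75 [ 0.53860999 -0.13379072  0.02088802] 0.0303110367675172 3.6233570193621745 [-2.36772752  2.73843062  6.99927988]
w1 [-0.03339839 -0.06773491  0.16429527]
lowest finger z - TCP z [0.03313327 0.03575182 0.03715655 0.03845906 0.03926881 0.04011524
 0.0409024  0.04166261]
w2 [-0.03230931 -0.0671592   0.16644919]
lowest finger z - TCP z [0.02664091 0.02877819 0.02969089 0.03072817 0.03138291 0.03212726
 0.03285244 0.03353624]
```

The fingertips are standing on top of the block: pads at crop (185–210, 270–480) and (365–390, 270–480) end at the block's top face. Depth puts the tips about 30 mm behind the reported TCP, not 8 mm ahead, so the images overrule the text. I'll back up, open, check body clearance and the tip height, then go deeper.

Request:
pendant --moves '[0.03,0,0,-0.025,0,0,0,0.085,0,0,-0.025,0,0,0,0.085,0,0,-0.025,0,0,0,0.085,0,0,-0.025,0,0,0,0.085,0,0,-0.025,0,0,0,0.085,0,0,-0.025,0,0,0]'

```text
time_s: 2.35
ee_pos: [0.5376, -0.134, 0.0431]
orientation: [[-0.432, -0.902, -0.001], [-0.902, 0.432, -0.0], [0.0, 0.001, -1.0]]
contact_force: [-0.0, -0.1, -0.4]
finger_gap: 0.0852
gripper_force: 0.0
```

Run:
```python
from h import *
d=shot('wrist','w3');P=pts(d);o=manip.observe();print(o['ee_pos'],o['finger_gap'],o['contact_force'])
tops(d,.036,.0475,0,0)
th=np.radians(64.4);u=np.array([np.cos(th),np.sin(th)]);x=np.array([u[1],-u[0]])
q=P[d['z_map']>0];r=q[:,:2]-o['ee_pos'][:2];a=r@x;b=r@u
for lo in range(-80,80,10):
    m=(a*1000>lo)&(a*1000<lo+10)&(abs(b)<.06)&(q[:,2]>.052)
    print(lo,m.sum(),np.percentile(q[m,2],[1,50]).round(3) if m.sum()>20 else '', np.percentile(b[m],[2,98]).round(3) if m.sum()>20 else '')
s=shot('side','d3')
P=pts(s);q=P[s['z_map']>0];r=q[:,:2]-o['ee_pos'][:2];m=(abs(r@u)<.05)&(abs(r@x)<.08)&(q[:,2]>.052);print('side view lowest',np.sort(q[m,2])[:60:10])
```

```text
[ 0.53764988 -0.13401403  0.04310597] 0.08512908824830155 [ 0.12817144 -0.34205013  0.11618628]
[152.  83.] 2208 z 0.0439 rect [ 552.3 -235.2] [23.  23.2] 21.96 [[537.2999877929688, -228.8000030517578], [545.9000244140625, -250.3000030517578], [567.2999877929688, -241.6999969482422], [558.5999755859375, -220.1999969482422]]
[ 24. 244.] 10032 z 0.0405 rect [ 655.5 -207.2] [149.8  31.6] 66.38 [[611.0999755859375, -269.3999938964844], [640.0, -282.1000061035156], [700.0, -144.89999389648438], [671.0999755859375, -132.1999969482422]]
[273. 246.] 11700 z 0.045 rect [ 538.3 -135. ] [90.6 50.3] 64.36 [[496.0, -164.89999389648438], [541.4000244140625, -186.6999969482422], [580.5999755859375, -105.0], [535.2000122070312, -83.30000305175781]]
-80 380 [0.126 0.135] [-0.013  0.008]
-70 4693 [0.124 0.136] [-0.014  0.008]
-60 3439 [0.09  0.132] [-0.013  0.007]
-50 4697 [0.081 0.113] [-0.014  0.009]
-40 2260 [0.13  0.147] [-0.018 -0.006]
-30 2419 [0.141 0.153] [-0.018 -0.016]
-20 1970 [0.14 0.15] [-0.02 -0.01]
-10 1863 [0.14  0.148] [-0.012 -0.01 ]
0 1875 [0.14  0.148] [-0.012 -0.009]
10 1966 [0.14  0.149] [-0.02 -0.01]
20 2412 [0.142 0.153] [-0.018 -0.016]
30 2272 [0.13  0.147] [-0.018 -0.007]
40 4684 [0.082 0.113] [-0.014  0.009]
50 3240 [0.09  0.132] [-0.013  0.007]
60 4381 [0.124 0.136] [-0.014  0.008]
70 288 [0.126 0.133] [-0.013  0.008]
side view lowest [0.07947917 0.0825713  0.08479728 0.08675451 0.08778286 0.08919858]
```

Both views agree: open tips are 37 mm above the TCP and the body is 97 mm above it. The block hasn't moved. Going down so the tips end about 12 mm above the worktop when closed.

Request:
pendant --moves '[0.085,0.001,0,0.03,0,0,0,0.085,0.001,0,0.05,0,0,0,0.085,0.001,0,0.06,0,0,0,0.085,0.001,0,0.06,0,0,0,0.03,0.001,0,0.06,0,0,0,0.03,0.001,0,0.06,0,0,0,0.03,0.001,0,0.06,0,0,0,0.03,0.001,0,0.06,0,0,0,0.03,0.001,0,0.06,0,0,0]' --force 45

```text
time_s: 3.35
ee_pos: [0.5386, -0.1348, -0.0152]
orientation: [[-0.432, -0.902, 0.002], [-0.902, 0.432, -0.0], [-0.001, -0.002, -1.0]]
contact_force: [-0.5, 1.6, 5.4]
finger_gap: 0.0493
gripper_force: 48.2
```

Gripped at 49.3 mm. Refining the row end from the pictures already taken.

Run:
```python
from h import *
th=np.radians(64.4);u=np.array([np.cos(th),np.sin(th)]);x=np.array([u[1],-u[0]]);e=np.array([.630,.1033])
for f in('w0','s0','s2','d2','d3'):
    d=np.load('pics/'+f+'.npz');P=pts(d)
    for k in(0,1):
      c=e if k==0 else np.array([.5383,-.135])-.045*u
      r=P[...,:2]-c;a=r@x;b=r@u
      m=(abs(P[...,2]-.0447)<.0025)&(abs(a)<.04)&(b>-.02)&(b<.1)&(d['z_map']>0)
      A=a[m]*1000;B=b[m]*1000
      bins=np.arange(2,88,4);L=[];R=[]
      for t in bins:
        s=A[(B>=t)&(B<t+4)]
        if len(s)>5: L.append((t+2,s.min()));R.append((t+2,s.max()))
      L=np.array(L);R=np.array(R)
      pl=np.polyfit(*L.T,1);pr=np.polyfit(*R.T,1)
      ends=[B[(A>=t)&(A<t+5)].min() for t in range(-20,20,5) if ((A>=t)&(A<t+5)).sum()>3]
      print(f,['row','tall'][k],m.sum(),'dth',np.degrees(np.arctan([-pl[0],-pr[0]])).round(2),'edges at end',pl[1].round(1),pr[1].round(1),'end',np.round(ends,1))
```

```text
w0 row 2563 dth [0.55 0.55] edges at end -24.7 25.1 end [0.4 0.9 1.2 0.6 0.3 0.7 0.4 0.9]
w0 tall 3577 dth [ -0.09 -23.68] edges at end -24.8 -3.0 end [ 6.9  8.6 24.  14.9 16.  24.2 25.8 24.3]
s0 row 408 dth [0.18 0.81] edges at end -25.4 22.7 end [1.2 3.1 1.  0.2 1.7 1.  2.6 0. ]
s0 tall 644 dth [-0.12  0.02] edges at end -26.2 23.1 end [-0.1 -0.4  0.5  0.1 -0.  -0.3  0.4  0.2]
s2 row 434 dth [-0.65 -0.16] edges at end -26.4 21.6 end [ 1.4  0.5  0.6 -0.   2.   0.4 -0.7 -1. ]
s2 tall 406 dth [-24.92   8.94] edges at end -35.5 25.3 end [ 0.2  0.1  0.4  0.1  0.2  0.9  0.3 -0.4]Traceback (most recent call last):
  File "<stdin>", line 15, in <module>
TypeError: polyfit() missing 2 required positional arguments: 'y' and 'deg'
```

Request:
pendant --moves '[0.03,0,0,-0.02,0,0,0,0.03,-0.04,0.004,-0.02,0,0,0,0.03,-0.08,0.009,-0.02,0,0,0,0.03,-0.12,0.013,-0.02,0,0,0,0.03,-0.16,0.017,-0.02,0,0,-0.5,0.03,-0.19,0.0194,-0.02,0,0,-0.5,0.03,-0.19,0.0194,-0.02,0,0,-0.5,0.03,-0.19,0.0194,-0.02,0,0,-0.5,0.03,-0.19,0.0194,-0.02,0,0,-0.5]'

```text
time_s: 4.25
ee_pos: [0.6011, 0.044, 0.0031]
orientation: [[-0.425, -0.905, -0.002], [-0.905, 0.425, -0.0], [0.001, 0.001, -1.0]]
contact_force: [0.1, 0.4, -2.1]
finger_gap: 0.0495
gripper_force: 47.6
```

Run:
```python
from h import *
s=shot('scene','s4');d=shot('side','d4');w=shot('wrist','w4')
o=manip.observe();print(o['ee_pos'],o['orientation'].round(4).tolist(),o['contact_force'],o['finger_gap'])
tops(w,.055,.072,0,0)
c=np.hstack([cv2.resize(s['img'][70:220,200:340],(560,600)),])
c=cv2.resize(s['img'][70:210,200:340],(400,400));e=cv2.resize(d['img'][130:270,220:360],(400,400))
cv2.imwrite('pics/c4.png',np.hstack([c,e])[:,:,::-1])
```

```text
[0.60164255 0.04373994 0.00352455] [[-0.4256, -0.9049, -0.0006], [-0.9049, 0.4256, -0.0002], [0.0004, 0.0005, -1.0]] [-1.38506976 -0.19058573 -2.12106963] 0.04929456506033195
[275. 285.] 21736 z 0.0635 rect [598.4  37.3] [76.7 77. ] 64.76 [[547.2000122070312, 19.0], [616.9000244140625, -13.800000190734863], [649.5999755859375, 55.599998474121094], [580.0, 88.4000015258789]]
```

View pics/c4.png

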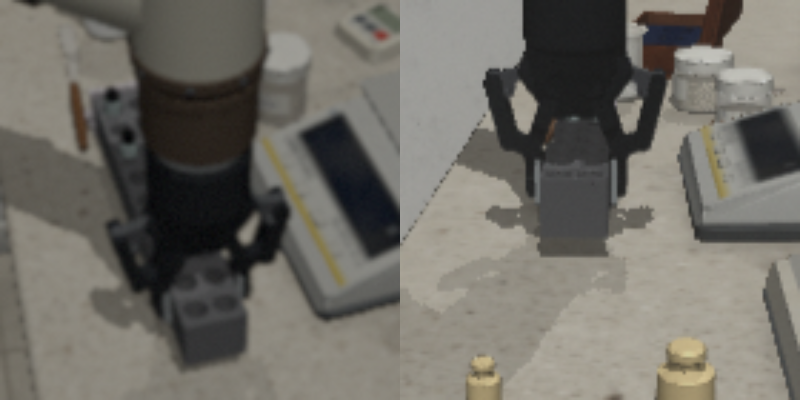

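The block is held level, about 18 mm up, lined up in front of the row end; left panel block at (205,310), right panel (575,205). Measuring the held block relative to the row end.

Add to h.py:
```python
E0=np.array([.6305,.1038]);TH=np.radians(64.9);U=np.array([np.cos(TH),np.sin(TH)]);X=np.array([U[1],-U[0]])
def held(d,z,bmin=-160,bmax=-75):
    P=pts(d);r=(P[...,:2]-E0)*1000;a=r@X;b=r@U
    m=(abs(P[...,2]-z)<.0025)&(abs(a)<40)&(b>bmin)&(b<bmax);A=a[m];B=b[m]
    e=[B[(A>=t)&(A<t+5)].min() for t in range(-20,20,5)];e0=np.median(e)
    t0=np.arange(e0+2,min(bmax,e0+40),4);L=[A[(B>=t)&(B<t+4)].min() for t in t0];R=[A[(B>=t)&(B<t+4)].max() for t in t0]
    print('far end b',np.round(e,1),'L',np.round(L,1),'R',np.round(R,1),'z',np.median(P[m][:,2]))
```

Run:
```python
from h import *
d=np.load('pics/w4.npz');held(d,.0635)
```

```text
far end b [-112.1 -112.1 -112.2 -112.1 -112.  -112.2 -112.1 -112.1] L [-26.1 -25.9 -26.1 -25.8 -26.  -25.8 -25.9 -31.9 -32.1] R [24.1 24.3 24.2 24.2 24.2 24.1 24.3 30.5 30.7] z 0.06362642220454612
```

Request:
pendant --moves '[0.03,-0.014,-0.0009,0,0,0,0,0.03,-0.014,-0.0009,0.012,0,0,0,0.03,-0.014,-0.0009,0.0175,0,0,0,0.03,-0.014,-0.0009,0.0175,0,0,0,0.03,-0.014,-0.0009,0.0175,0,0,0,0.03,-0.014,-0.0009,0.0175,0,0,0]'

```text
time_s: 5.0
ee_pos: [0.6085, 0.0569, -0.0143]
orientation: [[-0.424, -0.905, -0.001], [-0.905, 0.424, -0.0], [0.001, 0.001, -1.0]]
contact_force: [-0.2, 0.2, -1.6]
finger_gap: 0.0493
gripper_force: 47.7
```

Run:
```python
from h import *
d=shot('wrist','w5');held(d,.0455)
o=manip.observe();print(o['ee_pos'],o['orientation'].round(4).tolist(),o['contact_force'],o['finger_gap'])
```

```text
far end b [-97.1 -97.1 -97.1 -97.1 -97.1 -97.1 -97.2 -97.1] L [-25.  -25.1 -25.1 -25.2 -25.  -24.6] R [25.2 25.1 25.2 25.1 25.1 22.5] z 0.04592555719715936
[ 0.60863465  0.05697231 -0.01416502] [[-0.4243, -0.9055, -0.0005], [-0.9055, 0.4243, -0.0001], [0.0004, 0.0004, -1.0]] [-0.25496412 -0.33404354 -0.75506673] 0.04934157257622124
```

Lateral offset is 0 and the gap about 7 mm. Closing in slowly.

Request:
pendant --moves '[0.03,-0.003,0,0.0004,0,0,0,0.03,-0.005,0,0.0008,0,0,0,0.03,-0.006,0,0.0008,0,0,0,0.03,-0.0065,0,0.0008,0,0,0,0.03,-0.007,0,0.0008,0,0,0,0.03,-0.007,0,0.0008,0,0,0]'

```text
time_s: 5.65
ee_pos: [0.6118, 0.0635, -0.0147]
orientation: [[-0.424, -0.906, -0.0], [-0.906, 0.424, -0.0], [0.0, 0.0, -1.0]]
contact_force: [-0.1, 0.3, -2.0]
finger_gap: 0.0492
gripper_force: 47.7
```

Request:
pendant --moves '[0.03,-0.0005,0,0,0,0,0,0.03,-0.001,0,0,0,0,0,0.03,-0.001,0,0,0,0,0]'

```text
time_s: 5.95
ee_pos: [0.6118, 0.0636, -0.0147]
orientation: [[-0.424, -0.905, -0.001], [-0.905, 0.424, -0.001], [0.001, 0.001, -1.0]]
contact_force: [-0.9, -4.1, -0.3]
finger_gap: 0.0496
gripper_force: 47.8
```

Contact made: 4 N back along the row and no more travel. Seating it on the worktop with a little more push.

Request:
pendant --moves '[0.03,-0.0005,0,0.0005,0,0,0,0.03,-0.0008,0,0.001,0,0,0,0.03,-0.0008,0,0.001,0,0,0]'

```text
time_s: 6.25
ee_pos: [0.6116, 0.0637, -0.0152]
orientation: [[-0.424, -0.905, -0.002], [-0.905, 0.424, -0.002], [0.003, 0.001, -1.0]]
contact_force: [-2.8, -7.1, 2.7]
finger_gap: 0.0498
gripper_force: 48.4
```

Run:
```python
from h import *
d=shot('wrist','w6');held(d,.0455)
```

```text
far end b [-89.5 -89.8 -89.7 -89.7 -89.6 -89.5 -89.6 -89.6] L [-25.2 -25.1 -25.  -24.6] R [25.2 25.2 25.2 24.8] z 0.04516853719101392
```

Seated at z 0.045 and butted against the row. Releasing and going straight up.

Request:
pendant --moves '[0.07,0,0,0,0,0,0,0.07,0,0,0,0,0,0,0.07,0,0,0,0,0,0,0.07,0,0,0,0,0,0,0.07,0,0,-0.01,0,0,0,0.07,0,0,-0.04,0,0,0,0.07,0,0,-0.08,0,0,0,0.07,0,0,-0.12,0,0,0,0.07,0,0,-0.16,0,0,0,0.07,0.05,0,-0.19,0,0,0,0.07,0.1,0,-0.19,0,0,0,0.07,0.1,0,-0.19,0,0,0]'

```text
time_s: 7.5
ee_pos: [0.5686, -0.0283, 0.177]
orientation: [[-0.427, -0.904, 0.003], [-0.904, 0.427, 0.001], [-0.002, -0.002, -1.0]]
contact_force: [1.1, -0.2, -0.2]
finger_gap: 0.0699
gripper_force: 0.0
```

Request:
pendant --moves '[0.07,0.05,0,0,0,0,0,0.07,0.1,0,0,0,0,0,0.07,0.1,0,0,0,0,0]'

```text
time_s: 7.8
ee_pos: [0.5252, -0.1194, 0.1749]
orientation: [[-0.429, -0.903, -0.001], [-0.903, 0.429, -0.0], [0.0, 0.001, -1.0]]
contact_force: [-0.3, -0.3, -0.2]
finger_gap: 0.07
gripper_force: 0.0
```

Run:
```python
from h import *
w=shot('wrist','w7');s=shot('scene','s7')
for n,d in(('w',w),('s',s)):
    P=pts(d);r=(P[...,:2]-E0)*1000;a=r@X;b=r@U
    m=(abs(P[...,2]-.0450)<.003)&(abs(a)<40)&(b>-110)&(b<70)
    for lo in range(-100,70,10):
        A=a[m&(b>=lo)&(b<lo+10)]
        if len(A)>8: print(n,lo,A.min().round(1),A.max().round(1),np.median(P[m&(b>=lo)&(b<lo+10)][:,2]).round(4))
    print('end',b[m].min())
rows=np.argwhere(((abs(pts(w)[...,2]-.045)<.003)&(np.abs(((pts(w)[...,:2]-E0)@X))<.03)&(np.abs((pts(w)[...,:2]-E0)@U)<.1)));print(rows.min(0),rows.max(0))
y0,x0=np.maximum(rows.min(0)-10,0);y1,x1=rows.max(0)+10
c=w['img'][y0:y1,x0:x1];k=550/max(c.shape[:2]);c=cv2.resize(c,None,fx=k,fy=k,interpolation=cv2.INTER_CUBIC)
e=cv2.resize(s['img'][70:210,200:300],(400,560));h=max(c.shape[0],560)
f=np.zeros((h,c.shape[1]+400,3),np.uint8);f[:c.shape[0],:c.shape[1]]=c;f[:560,c.shape[1]:]=e
cv2.imwrite('pics/c7.png',f[:,:800,::-1])
```

```text
w -100 -24.1 24.5 0.0442
w -90 -24.2 24.7 0.045
w -80 -24.4 24.9 0.0449
w -70 -24.5 25.1 0.0448
w -60 -24.6 24.3 0.0449
w -50 -24.6 24.3 0.0449
end -91.29794230521614
s -90 -25.8 23.7 0.045
s -70 -26.6 -19.3 0.0451
s -60 -26.5 -20.2 0.046
s -50 -26.2 -21.3 0.046
s -40 -25.8 18.2 0.0456
s -30 -26.4 23.1 0.0459
s -20 -26.7 22.7 0.0455
s -10 -26.2 -12.2 0.0458
s 0 -26.5 -9.7 0.0457
s 10 -26.8 21.8 0.0454
s 20 -26.5 23.1 0.0454
s 30 -26.3 22.6 0.0453
s 40 -26.4 23.9 0.045
s 50 -27.0 23.0 0.0452
s 60 -27.1 23.1 0.0456
end -91.21231562487023
[340 251] [380 298]
```

View pics/c7.png

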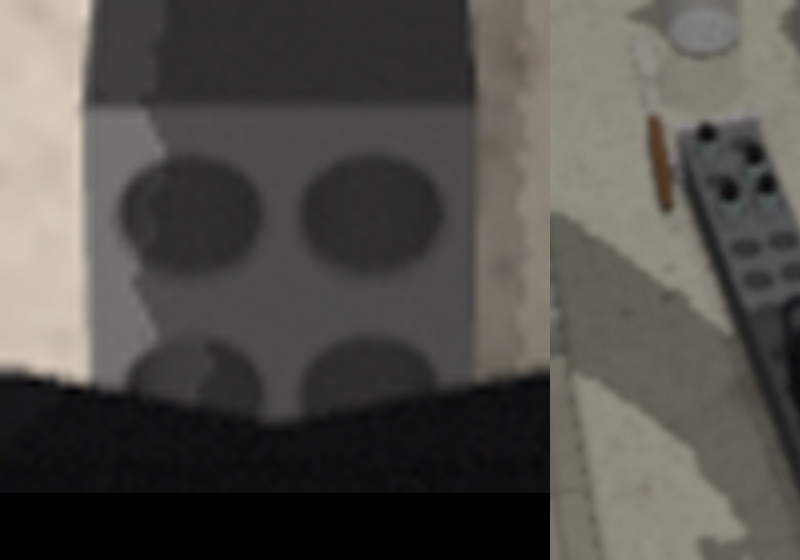

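Right panel: the row runs on, but the arm hides the joint; left panel shows the placed block standing clear. I'll move the wrist camera over the joint for the decisive check.

Request:
pendant --moves '[0.07,-0.05,0,-0.02,0,0,0,0.07,-0.1,0,-0.02,0,0,0,0.07,-0.15,0,-0.02,0,0,0,0.07,-0.2,0,-0.02,0,0,0,0.07,-0.25,0,-0.02,0,0,0,0.07,-0.25,0,-0.02,0,0,0,0.07,-0.25,0,-0.02,0,0,0,0.07,-0.25,0,-0.02,0,0,0]'

```text
time_s: 8.7
ee_pos: [0.6335, 0.1108, 0.1941]
orientation: [[-0.423, -0.906, -0.001], [-0.906, 0.423, -0.0], [0.001, 0.0, -1.0]]
contact_force: [-0.3, 0.4, 0.3]
finger_gap: 0.0705
gripper_force: 0.0
```

Run:
```python
from h import *
w=shot('wrist','w8')
P=pts(w);r=(P[...,:2]-E0)*1000;a=r@X;b=r@U
m=(abs(P[...,2]-.0450)<.003)&(abs(a)<40)&(b>-110)&(b<70)
for lo in range(-95,45,10):
    q=m&(b>=lo)&(b<lo+10)
    if q.sum()>8: print(lo,a[q].min().round(1),a[q].max().round(1),np.median(P[q][:,2]).round(4))
print('end',b[m].min(), 'lowest on midline near joint',P[(abs(a)<20)&(abs(b)<6)][:,2].min())
i=np.argwhere((abs(a)<2)&(abs(b)<1.5)&m).mean(0).astype(int);print(i)
c=w['img'][max(i[0]-75,0):i[0]+75,i[1]-100:i[1]+100]
cv2.imwrite('pics/c8.png',cv2.resize(c,None,fx=4,fy=4,interpolation=cv2.INTER_CUBIC)[:,:,::-1])
```

```text
-95 -24.9 24.7 0.0452
-85 -25.0 25.0 0.045
-75 -24.5 25.1 0.0449
-65 -24.8 24.6 0.0451
-55 -24.9 24.7 0.045
-45 -24.4 25.0 0.045
-35 -24.6 25.1 0.0451
-25 -24.9 24.5 0.0449
-15 -25.0 24.7 0.0451
-5 -25.3 24.8 0.045
5 -25.5 24.2 0.0451
15 -24.8 24.4 0.0448
25 -25.1 24.6 0.045
35 -25.2 24.5 0.0451
end -89.37739694858335 lowest on midline near joint 0.04305787593660482
[181 274]
```

View pics/c8.png

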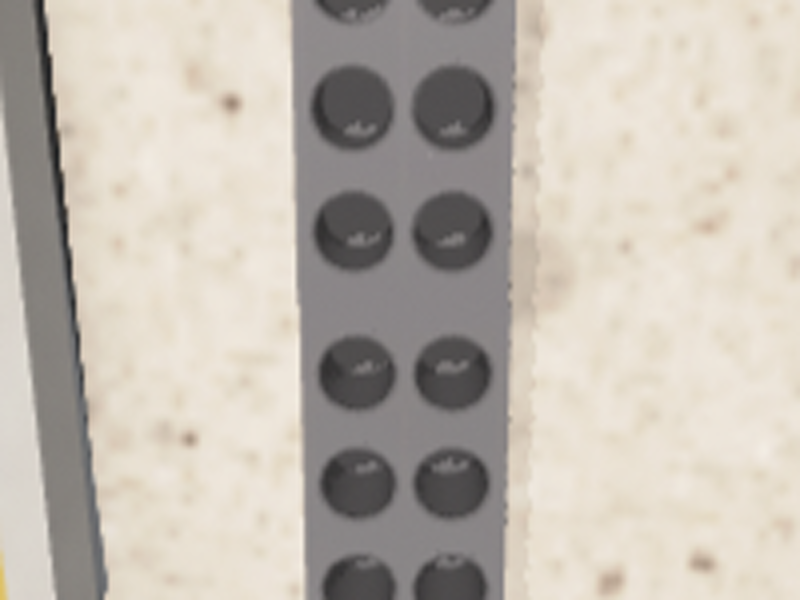

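The block runs on seamlessly: no gap at the joint (y≈300), and the edges (x≈300 and 510) are straight and in line across it. The gripper is well clear, so I'm handing in.

```bash
python3 -c "
from rig import manip;print(manip.close_job())"
```

```text
the job is handed in; nothing more can be done
None
```

The tall block is butted against the row's free end: in line, flat on the worktop, no visible gap, and released with the gripper clear. I never touched the low block, and I handed the job in at about 9 s; on the first grasp the fingertips pressed on the block's top with about 7 N (it did not move), because they sit about 30 mm farther back than the text says.

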